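Empty the bench skip into the scrap crate

ROBOT

A 6-joint arm with a two-finger parallel gripper is mounted at the origin on the work surface. World frame = base frame: x ahead of the robot, y to its left, z up, the work surface at z = 0. Lengths are in m, angles in rad, forces in N, time in s.
With the tool pointing down it reaches from about 0.35 to 0.85 m from the base axis. Payload 8.1 kg.
Tool frame: the origin (TCP) lies at the very end of the fingers, on their centre line; the grasp point (between the pads) lies 19 mm behind it; z points along the fingers, y is the line along which they close (so a half turn about z gives the same grasp; the last joint's range is limited). The gripper opens to 93 mm and grips with 3 to 60 N. Pads are 15 mm wide; open, the fingers measure 128 mm over their backs; the gripper's body (75 mm by 188 mm) begins 65 mm behind the grasp point.
Start: joints at [-1.2, 0.13, 1.488, -0, 1.523, -0.085], TCP at [0.264, -0.539, 0.219] pointing down, gripper open.
Joint ranges: [-2.96, 2.96], [-0.89, 2.26], [0.02, 2.5], [-1.34, 4.48], [0, 2.73], [-2.66, 2.66]. Speed limits (rad/s): [2.39, 2.39, 2.79, 3.14, 3.14, 3.14].

INTERFACE

Orientations are given as a rotation vector (axis times angle).
In Python, from plant import robot gives the robot as it stands. The module is installed in compiled form; this text tells all that it offers.
- The arm moves only by the tool play_rows, never from a script. Its argument "increments" is text: rows parted by semicolons, each of 5 numbers parted by spaces: the shift along the tool's x, y, z in mm, then the turn about the tool's z in degrees, then the closure, from -1 (fully open) to 1 (shut). In form: dx dy dz yaw claw; .... A call has 1 to 20 rows; each row is the pose to reach, as a shift and turn from the pose commanded when the call began, along the tool's axes at that moment; what a row does not reach only later rows make up. A row lasts 1/10 s, in which the tool goes at most 50 mm and 8.59 degrees, less where a joint would pass 70% of its speed; a pose out of reach is approached as far as the arm can. A call with a gripper value outside its range is refused whole. The fingers move at their own pace and stop on an object; "force" is the grip in N (left out, the last holds). Time passes only in rows, so rows that repeat a pose let the fingers close. It gives the time, the measured TCP pose, the force, the opening and the grip force at its end, in the units of the state.
- robot.read_state(): the state, without advancing time (a new reading comes with each control period).
- robot.read_camera(name): name is "scene" or "top" or "wrist"; returns the picture (480x640x3 uint8, blue, green, red); there is no depth.
- robot.calibration(name): a dict with "vertical_fov" (degrees; the focal length in pixels is half the picture's height over the tangent of half this angle, whatever the lens; pixels are square), "cx", "cy" (the principal point, pixels), "rvec" (rotation vector, rad) and "tvec" (3), from world to camera coordinates, as OpenCV has them. Camera axes: x right, y down, z forward; pixel columns grow to the right and rows downward; lengths in m; the calibration is good to about 2 mm. A picture is of the moment at which its call begins: read the wrist's pose just before it. calibration takes no time and is no camera call; for the wrist camera it gives the pose at the moment of the call.
- robot.close_job(): hands the job in; it is judged then, once.
Trained networks look in the newest picture that a camera, given by its name, has taken for a name from the list of things; names that differ only in an ending like _2 or _b are one class to them, and where a whole thing is asked for, a point or a joint stands for the part that bears it (a point fixed in the world has none). Each returns a list of dicts, best first, with "conf" (0 to 1); they miss things now and then, are a little off and sometimes report something else, mostly with a low value. They report only what shows in the picture. A call takes as long as a camera call. They do not tell look-alikes from the thing itself.
- robot.recognise(camera, query): "centre" ([x, y, z] in m, in world coordinates, good to about 4 mm: the middle of the surface that is visible of it).
- robot.regions_of(camera, query): "pixels" (480x640 bool, what is visible of it).
- robot.landmark_of(camera, query): "centre" ([x, y, z] in m, in world coordinates, good to about 4 mm: a listed point, or the origin of a listed thing).
The state is a dict: "t": time; "q": joint angles; "dq": joint speeds; "joint_torque": joint torques, N m; "tool_pos": TCP position; "orientation": TCP orientation; "force": force on the tool from outside, world axes, zero at the start; "wrist_torque": the same for the moment, N m; "opening": finger opening in m; "gripper_force": force on a finger pad.
Only numpy, scipy, OpenCV 4.12 (cv2) and the standard library are available. Lean on these libraries where they do the work, as an engineer would, in place of code of your own. Each camera call takes 0.05 s, during which the arm holds its last target. There are 200 camera calls.

TASK

Roll the little two-wheeled metal skip forward along its plywood deck until its wheels meet the two wooden stops, then lift its cross handle so that it tips forward over its wheels and all four wood offcuts slide out into the grey scrap crate in front. Then lower it gently, without letting it drop, back onto its feet, and leave it standing empty on the deck with its wheels still close to the stops. Leave everything else on the bench where it is.

Things in the scene. Friction and masses are not known exactly. Their poses are not given: they have to be found in the camera images.
- dock: Fixed plywood deck, top 80 mm above the table, 230 mm wide. Origin at table level, midway across, straight below the skip's axle when both wheels touch the stops. x points forward (deck to crate, the tipping direction), y left, z up. Deck spans x = -200 to 0 mm; two tongues (|y| 65 to 115 mm) carry on to x = 56 mm. Guide strips 12 mm high along both sides, 206 mm apart inside.
- stop (a point): Between the two wooden wheel stops, at their top and rear face: 34.6 mm ahead of the dock's origin, 100 mm above the table. Each stop is 20 mm high above the deck, 36 mm wide, on a tongue at y = +-83 mm. The 130 mm gap between the tongues lets the skip's front lip swing down into the crate.
- crate (a point): Centre of the inner floor of the fixed grey scrap crate that stands on the table at the deck's front, 100 mm ahead of the dock's origin, axes as the dock's. Inside 198 mm along x and 228 mm along y, walls 56 mm high; its near part lies under the tongues.
- skip: Loose grey metal skip (barrow), about 0.85 kg empty, on two free-turning wheels (40 mm radius, 20 mm wide, at y = +-77 mm) and two rear feet (at x = -130 mm). Origin on the deck straight below the axle; x forward (tipping direction), z up when standing. It starts 20 to 60 mm short of the stops. Empty, it falls back on its feet by itself from tips up to about 72 degrees; beyond 80 it goes over.
- skip_tray (a point): Middle of the skip's tray floor, 45 mm behind the axle, 48 mm above the deck. Tray from 120 mm behind to 30 mm ahead of the axle, 120 mm wide outside, walls to 100 mm above the deck; then an open front lip 46 mm long rising at 12 degrees. The offcuts slide out at some 40 to 58 degrees of tip.
- skip_axle (a point): Middle of the skip's axle, 40 mm above the deck, along the skip's y; the skip tips about it. With both wheels on the stops it lies 120 mm straight above the dock's origin.
- skip_bar (a point): Middle of the skip's cross handle: round bar, 16 mm diameter, along the skip's y, 205 mm behind and 38 mm above the axle (78 mm above the deck). 108 mm of it is free between the two shafts, which run forward to the tray's rear wall 85 mm ahead. It can be lifted from beneath and behind with shut, tilted fingers, or pinched from above. Lifting takes 2 to 6 N.
- offcut0_c (a point): Centre of a loose plain wood offcut, a block of about 62 x 30 x 26 mm, one of four, lying on the skip's floor at the start.
- offcut1_c (a point): Centre of a loose plain wood offcut, a block of about 62 x 30 x 26 mm, one of four, lying on the skip's floor at the start.
- offcut2_c (a point): Centre of a loose plain wood offcut, a block of about 62 x 30 x 26 mm, one of four, lying on the skip's floor at the start.
- offcut3_c (a point): Centre of a loose plain wood offcut, a block of about 62 x 30 x 26 mm, one of four, lying on the skip's floor at the start.
- tape: Bystander: yellow ring-shaped roll of tape lying flat on the table behind the deck, below the skip's handle, 96 mm across, 36 mm high; origin at its underside.
- sponge: Bystander: brown sanding block, 100 x 65 x 28 mm, on the table beside the deck; origin at its underside.
- filler: Bystander: metal can, 68 mm across, 85 mm high, beside the crate; origin at its underside.
- flask: Bystander: blue bottle 68 mm across, 210 mm high; origin at its underside.
- brush: Bystander: paint brush lying on the table; origin at its underside.
There are look-alikes about, which are no part of the job. Leave any turquoise look-alike of the part that bears offcut3_c alone.

How it is judged:
By the outcome, as a careful person would: the job done as asked, in the order asked, and still so for the second after the job is handed in, with the robot touching nothing.
It also fails if it takes over 58 s, if anything falls off the work surface, if the arm or the gripper's body presses on something with over 40 N, if the wrist force passes 120 N, or if a joint passes its speed limit or range.

## Working session

There is one attempt and no reset: what is moved stays moved. The work goes in short steps, Python scripts to look and compute and a tool call to move; the robot and the scene stay as the last step left them, time stands still between calls to the robot, and variables do not carry over. Pictures are saved under pics/ and viewed, at most 10 in all, crops included, and the job is handed in when it is done.

Besides the shell and the picture viewer there is one more tool, called after ">>>" in YAML: its name, and indented under it one key for each argument. play_rows: Moves the arm, as the interface text tells. Its arguments: {"type":"object","properties":{"increments":{"type":"string"},"force":{"type":"number"}},"required":["increments"]}

```bash
mkdir -p pics; cat > h.py <<'E'
from plant import robot
import numpy as np, cv2
def snap(c,n):
    im=robot.read_camera(c); cv2.imwrite(f'pics/{n}.png',im); return im
def lm(c,q,k=2,f=None):
    for d in (f or robot.landmark_of)(c,q)[:k]: print(c,q,round(d['conf'],2),np.round(d['centre'],4))
E
python3 - <<'E'
from h import *
print(robot.read_state()['orientation'])
for c in ('scene','top'):
    snap(c,c+'0')
    for q in ['dock','stop','skip','skip_axle','skip_bar','skip_tray','crate','tape']: lm(c,q)
print(robot.read_state()['t'])
im=[cv2.imread(f'pics/{c}0.png') for c in('scene','top')]
E
```

```text
[-3.05860783e+00 -7.09337288e-01  3.86364720e-04]
scene dock 0.89 [ 0.5162  0.1088 -0.0025]
scene dock 0.51 [ 0.4893 -0.0097  0.1404]
scene stop 0.84 [0.5119 0.1414 0.098 ]
scene stop 0.35 [ 0.5183  0.1107 -0.0021]
scene skip 0.94 [0.5183 0.0797 0.0802]
scene skip_axle 0.84 [0.5165 0.0784 0.1205]
scene skip_bar 0.6 [ 0.5313 -0.1249  0.1599]
scene skip_tray 0.65 [ 0.5505 -0.0044  0.139 ]
scene crate 0.81 [0.515  0.2097 0.007 ]
scene tape 0.91 [ 0.4872 -0.1778 -0.002 ]
top stop 0.89 [0.5121 0.1443 0.1035]
top skip 0.73 [0.5148 0.0775 0.0792]
top skip 0.43 [ 4.913e-01 -1.786e-01 -1.000e-04]
top skip_axle 0.88 [0.5186 0.0758 0.12  ]
top skip_bar 0.73 [ 0.5263 -0.1287  0.1593]
top skip_bar 0.4 [0.6863 0.0616 0.0016]
top skip_tray 0.82 [0.5185 0.0304 0.1269]
top crate 0.71 [0.5091 0.2123 0.0045]
top tape 0.65 [ 0.4935 -0.176  -0.0006]
top tape 0.36 [ 0.5476 -0.0024  0.1422]
0.9
```

View pics/scene0.png

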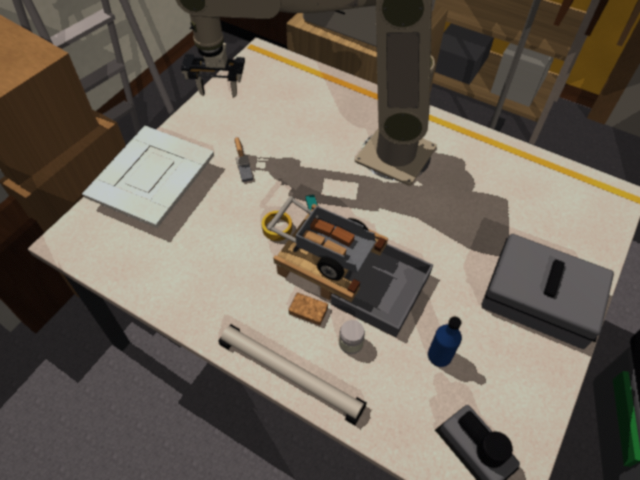

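View pics/top0.png

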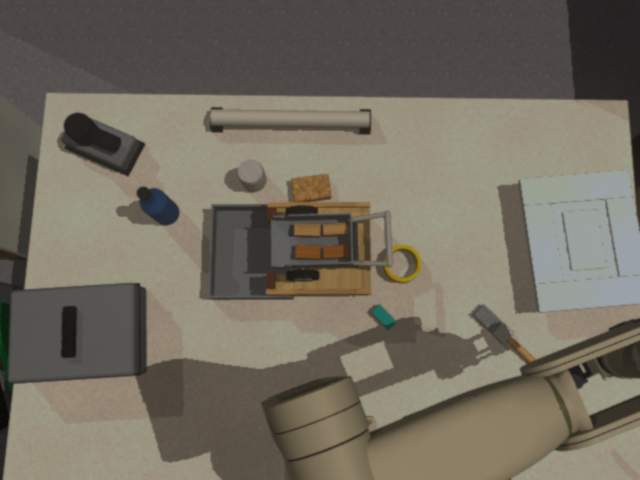

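The scene view shows the skip at about (335,245) with its handle toward the tape at (277,223). In the top view the bar is at about (385,240) and the stops are at x≈270. The skip's forward direction is about +y, turned 3° left, and it sits about 32 mm short of the stops. I'm moving above the bar now.

>>> play_rows:
  increments: "15 -9 -4 1 -1; 45 -27 -10 3 -1; 80 -48 -16 5 -1; 120 -72 -20 7 -0.5; 160 -97 -20 9 0; 200 -121 -20 11 0; 240 -145 -20 13 0; 280 -170 -20 15 0; 320 -194 -20 17 0; 355 -215 -20 19 0; 385 -233 -20 21 0; 405 -245 -20 22 0; 415 -251 -20 23 0; 419 -254 -20 23 0; 419 -254 -20 23 0; 419 -254 -20 23 0; 419 -254 -20 23 0"
  force: 15

```text
t: 2.6
tool_pos: [0.5282, -0.127, 0.2386]
orientation: [3.14, 0.084, -0.0]
force: [-0.3, -0.5, 0.7]
opening: 0.0465
gripper_force: 0.0
```

```bash
python3 - <<'E'
from h import *
from scipy.spatial.transform import Rotation as R
s=robot.read_state();M=R.from_rotvec(s['orientation']).as_matrix()
print(np.round(s['tool_pos'],4),np.round(M,3),s['opening'],s['t'],s['force'])
snap('wrist','w1')
for c in ('wrist','scene'):
    if c!='wrist': robot.read_camera(c)
    for q in ['skip_bar','skip_axle','skip','stop','skip_tray']: lm(c,q)
E
```

```text
[ 0.5282 -0.127   0.2386] [[ 0.999  0.053 -0.   ]
 [ 0.053 -0.999 -0.   ]
 [-0.     0.    -1.   ]] 0.04652112639658612 2.6 [-0.25551207 -0.48357714  0.68751101]
wrist skip_bar 0.78 [ 0.5254 -0.1288  0.1628]
wrist skip_axle 0.7 [0.5209 0.0739 0.1222]
wrist skip 0.67 [0.5194 0.0764 0.0824]
wrist skip_tray 0.63 [0.5488 0.0651 0.1412]
wrist skip_tray 0.59 [0.5205 0.0279 0.1271]
scene skip_bar 0.45 [0.5128 0.2091 0.0067]
scene skip_axle 0.64 [0.5158 0.0788 0.1162]
scene skip_axle 0.37 [0.5231 0.0317 0.1281]
scene skip 0.77 [0.519  0.0781 0.0806]
scene stop 0.75 [0.5117 0.1438 0.0978]
scene stop 0.68 [0.492  0.058  0.1383]
scene skip_tray 0.94 [0.5213 0.0337 0.1262]
```

View pics/w1.png

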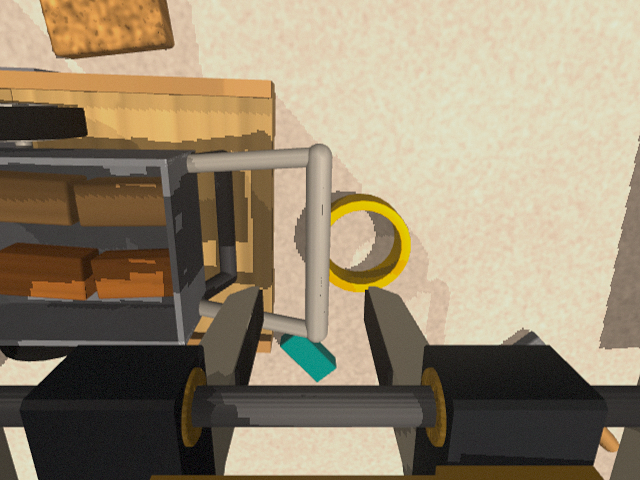

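The wrist view shows the bar at column 318, between the open fingers at columns 263 and 368 and parallel to the pads. Next I descend and pinch.

>>> play_rows:
  increments: "-1 1 8 0 0; -2 1 25 0 0; -2 1 45 0 0; -2 1 65 0 0; -2 1 82 0 0; -2 1 93 0 0; -2 1 98 0 0; -2 1 99 0 0; -2 1 99 0 0; -2 1 99 0 1; -2 1 99 0 1; -2 1 99 0 1; -2 1 99 0 1; -2 1 99 0 1; -2 1 99 0 1; -2 1 99 0 1"
  force: 15

```text
t: 4.8
tool_pos: [0.5268, -0.1277, 0.1399]
orientation: [3.14, 0.085, 0.001]
force: [-0.3, -2.7, 1.6]
opening: 0.0156
gripper_force: 15.0
```

>>> play_rows:
  increments: "0 -2 0 0 1; 0 -5 0 0 1; 0 -9 0 0 1; 0 -13 0 0 1; 0 -17 0 0 1; 0 -20 0 0 1; 0 -23 0 0 1; 0 -25 0 0 1; 0 -26 0 0 1; 0 -26 0 0 1"

```text
t: 5.8
tool_pos: [0.5254, -0.1011, 0.1399]
orientation: [3.14, 0.086, 0.001]
force: [0.6, -3.8, 5.6]
opening: 0.0156
gripper_force: 15.0
```

>>> play_rows:
  increments: "0 -1 0 0 1; 0 -2 0 0 1; 0 -3 0 0 1; 0 -4 0 0 1; 0 -4 0 0 1"

```text
t: 6.3
tool_pos: [0.5251, -0.098, 0.1399]
orientation: [3.139, 0.085, 0.0]
force: [-0.3, -6.9, 5.1]
opening: 0.0153
gripper_force: 15.0
```

>>> play_rows:
  increments: "0 -1 0 0 1; 0 -2 0 0 1; 0 -2 0 0 1"

```text
t: 6.6
tool_pos: [0.5246, -0.0972, 0.1398]
orientation: [3.137, 0.084, -0.001]
force: [-2.5, -13.2, 4.2]
opening: 0.0158
gripper_force: 15.0
```

```bash
python3 - <<'E'
from h import *
for c in ('scene','top'):
    im=snap(c,c+'1')
    for q in ['skip_bar','skip_axle','skip','stop']: lm(c,q,1)
s=cv2.imread('pics/scene1.png')[180:320,250:440];cv2.imwrite('pics/c1.png',cv2.resize(s,None,fx=4,fy=4))
print(robot.read_state()['force'])
E
```

```text
scene skip_bar 0.84 [ 0.5278 -0.0967  0.1573]
scene skip_axle 0.71 [0.514  0.1133 0.1204]
scene skip 0.71 [0.5171 0.1087 0.0835]
scene stop 0.58 [0.5158 0.1442 0.0975]
top skip_bar 0.83 [ 0.5237 -0.0968  0.1592]
top skip_axle 0.74 [0.5176 0.1087 0.1182]
top skip 0.87 [0.5128 0.1079 0.0777]
[ -1.49700158 -12.68388356   4.53100776]
```

View pics/c1.png

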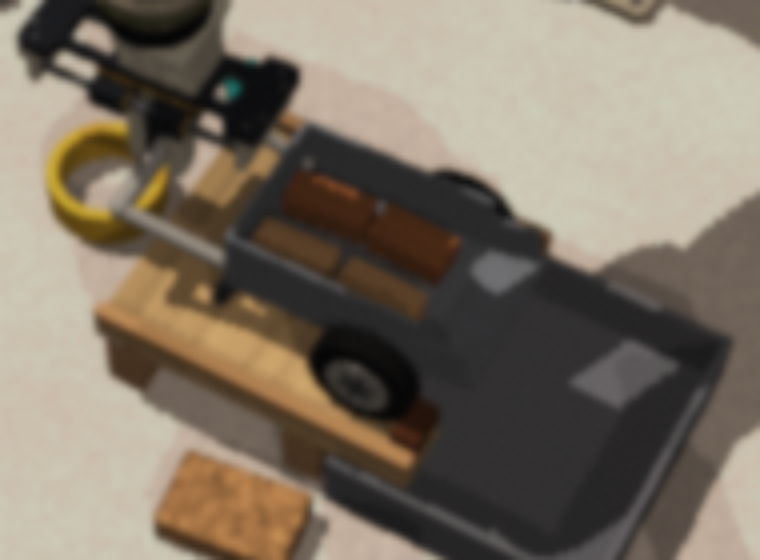

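The crop shows the near wheel against its stop at about (410,415), and the force has risen to 13 N, so the wheels are on the stops. Now I lift along the arc around the axle.

>>> play_rows:
  increments: "0 -0.5 -3 0 1; 0 -1 -7 0 1; 0 -2 -12 0 1; 0 -3.5 -18 0 1; 0 -6 -26 0 1; 0 -9 -35 0 1; 0 -12.5 -43.5 0 1; 0 -16 -52 0 1; 0 -20 -60 0 1; 0 -24.5 -68 0 1; 0 -29 -75.5 0 1; 0 -34.5 -83 0 1; 0 -40 -90.5 0 1; 0 -43 -94 0 1; 0 -45.5 -97 0 1; 0 -46 -97.5 0 1"

```text
t: 8.7
tool_pos: [0.5223, -0.0519, 0.2384]
orientation: [3.136, 0.083, 0.001]
force: [-2.7, -15.7, 9.1]
opening: 0.0158
gripper_force: 15.0
```

```bash
python3 - <<'E'
from h import *
for c in ('scene',):
    im=snap(c,c+'2')
    for q in ['skip_bar','skip_axle','skip']: lm(c,q,1)
s=cv2.imread('pics/scene2.png')[180:320,250:440];cv2.imwrite('pics/c2.png',cv2.resize(s,None,fx=4,fy=4))
s=robot.read_state();print(s['force'],s['tool_pos'],s['q'])
E
```

```text
scene skip_bar 0.72 [ 0.5241 -0.0472  0.2542]
scene skip_axle 0.95 [0.5167 0.1131 0.1215]
scene skip 0.22 [0.7152 0.213  0.001 ]
[ -3.38292759 -15.84023473   9.09953434] [ 0.52224015 -0.05216043  0.23815101] [-0.19395703 -0.08229238  1.66890951 -0.00456844  1.55369094  1.32436129]
```

View pics/c2.png

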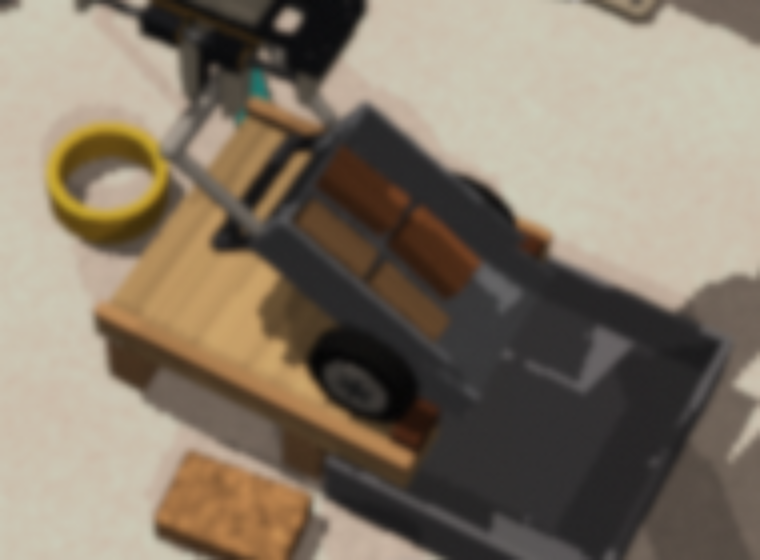

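The skip is tipped 30°, its wheels are still on the stops, and the offcuts have not moved. I continue the lift.

>>> play_rows:
  increments: "0 -2.5 -3 0 1; 0 -6 -7 0 1; 0 -12.5 -13.5 0 1; 0 -19 -19.5 0 1; 0 -26 -25.5 0 1; 0 -33.5 -31 0 1; 0 -41 -36.5 0 1; 0 -48.5 -41.5 0 1; 0 -56 -46 0 1; 0 -64 -50.5 0 1; 0 -72.5 -54 0 1; 0 -79 -57 0 1; 0 -84.5 -59 0 1; 0 -88.5 -61 0 1; 0 -89.5 -61 0 1; 0 -89.5 -61 0 1; 0 -89.5 -61 0 1; 0 -89.5 -61 0 1; 0 -89.5 -61 0 1; 0 -89.5 -61 0 1"

```text
t: 10.9
tool_pos: [0.5188, 0.0398, 0.2996]
orientation: [3.14, 0.085, 0.007]
force: [5.0, -4.5, 8.3]
opening: 0.0152
gripper_force: 15.1
```

```bash
python3 - <<'E'
from h import *
for c in ('scene',):
    im=snap(c,c+'3')
    for q in ['skip_bar','skip_axle','offcut0_c']: lm(c,q,4)
s=cv2.imread('pics/scene3.png')[180:330,250:440];cv2.imwrite('pics/c3.png',cv2.resize(s,None,fx=4,fy=4))
s=robot.read_state();print(s['force'],s['tool_pos'],s['q'])
E
```

```text
scene skip_bar 0.6 [0.5223 0.0428 0.3198]
scene skip_axle 0.77 [0.5162 0.1111 0.1195]
scene offcut0_c 0.56 [0.5453 0.2771 0.0177]
[ 5.71521812 -4.62873866  9.25451549] [0.51883652 0.03981407 0.29961757] [-2.18712585e-02 -1.09945097e-01  1.58407440e+00 -1.29717517e-04
  1.66328023e+00  1.49474337e+00]
```

View pics/c3.png

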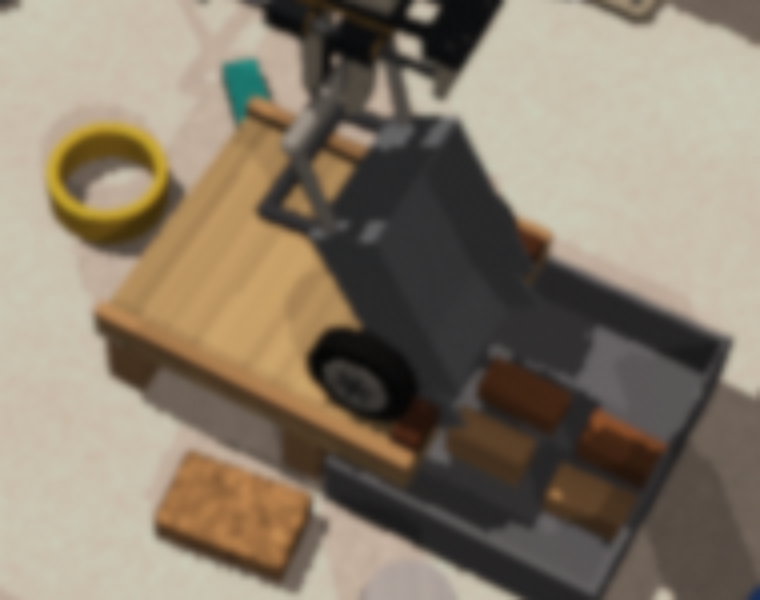

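All four offcuts appear to be in the crate, at about (520,395), (620,445), (490,440) and (590,500). The rear two are close to the lip, so I tip a little further and check from the top camera.

>>> play_rows:
  increments: "0 -3 -1 0 1; 0 -7 -2.5 0 1; 0 -12 -4 0 1; 0 -17 -5 0 1; 0 -20 -6 0 1; 0 -21 -6.5 0 1; 0 -21 -6.5 0 1; 0 -21 -6.5 0 1"

```text
t: 11.9
tool_pos: [0.5172, 0.0612, 0.3054]
orientation: [-3.14, -0.086, -0.004]
force: [4.8, -2.6, 5.4]
opening: 0.0155
gripper_force: 15.1
```

```bash
python3 - <<'E'
from h import *
snap('scene','scene4');snap('top','top4')
for c in('scene','top'):
  for q in ['offcut0_c','skip_bar','skip_axle']: lm(c,q,5)
a=cv2.resize(cv2.imread('pics/scene4.png')[200:330,310:440],None,fx=3,fy=3)
b=cv2.resize(cv2.imread('pics/top4.png')[190:320,200:330],None,fx=3,fy=3)
cv2.imwrite('pics/c4.png',np.hstack([a,b]))
s=robot.read_state();print(s['force'],s['tool_pos'])
E
```

```text
scene offcut0_c 0.54 [0.5446 0.2771 0.0209]
scene skip_bar 0.82 [0.5184 0.0634 0.3223]
scene skip_bar 0.52 [ 0.4876 -0.1794 -0.0018]
scene skip_axle 0.61 [0.516  0.1139 0.1198]
scene skip_axle 0.18 [0.518  0.0986 0.1665]
top offcut0_c 0.62 [0.5462 0.2722 0.019 ]
top offcut0_c 0.15 [0.5159 0.1445 0.105 ]
top skip_bar 0.68 [0.5158 0.0624 0.3278]
top skip_bar 0.65 [ 0.6163  0.4402 -0.0026]
top skip_axle 0.91 [0.5174 0.1102 0.1189]
[ 4.29581667 -2.40929716  6.52884765] [0.5171857  0.0611458  0.30543037]
```

View pics/c4.png

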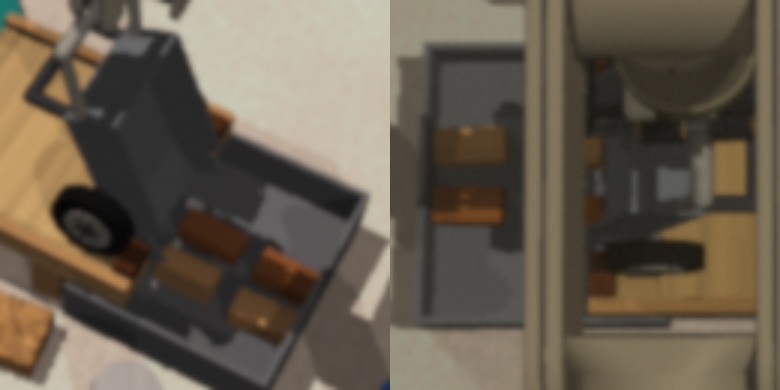

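All four offcuts lie in the crate, the skip is empty, and the wheels are on the stops. I lower it back along the same arc.

>>> play_rows:
  increments: "0 3 1 0 1; 0 8 2.5 0 1; 0 14 4.5 0 1; 0 21 6.5 0 1; 0 29 9.5 0 1; 0 37.5 13 0 1; 0 46 17 0 1; 0 54 21.5 0 1; 0 62 26.5 0 1; 0 69.5 31.5 0 1; 0 77 37 0 1; 0 84 42.5 0 1; 0 91 48 0 1; 0 97 54 0 1; 0 103 60 0 1; 0 107 64 0 1; 0 109.5 67 0 1; 0 110 67.5 0 1; 0 110 67.5 0 1"

```text
t: 14.2
tool_pos: [0.5223, -0.0489, 0.2371]
orientation: [-3.14, -0.085, 0.0]
force: [-0.5, -1.9, -1.7]
opening: 0.0158
gripper_force: 15.0
```

>>> play_rows:
  increments: "0 2.5 3 0 1; 0 6 7 0 1; 0 11.5 14.5 0 1; 0 17 22 0 1; 0 21.5 29.5 0 1; 0 26 37.5 0 1; 0 30 45.5 0 1; 0 33.5 54 0 1; 0 37 62.5 0 1; 0 40 71 0 1; 0 42 78 0 1; 0 43.5 83 0 1; 0 44.5 87 0 1; 0 45 90 0 1; 0 45 92 0 1; 0 45.5 93 0 1; 0 45.5 93 0 1"

```text
t: 15.9
tool_pos: [0.5245, -0.0954, 0.1435]
orientation: [3.139, 0.085, -0.001]
force: [-2.8, -7.6, -1.5]
opening: 0.0156
gripper_force: 15.0
```

>>> play_rows:
  increments: "0 0 0.5 0 1; 0 0 1 0 1; 0 0 1.5 0 1; 0 0 2 0 1; 0 0 2.5 0 1; 0 0 3 0 1; 0 0 3 0 1"

```text
t: 16.6
tool_pos: [0.5245, -0.0955, 0.1406]
orientation: [3.139, 0.085, -0.001]
force: [-2.8, -7.2, 0.2]
opening: 0.0153
gripper_force: 15.0
```

>>> play_rows:
  increments: "0 0 0.5 0 1; 0 0 1 0 1; 0 0 1.5 0 1; 0 0 1.5 0 1; 0 0 1.5 0 1"

```text
t: 17.1
tool_pos: [0.5246, -0.0953, 0.1391]
orientation: [3.139, 0.085, -0.001]
force: [-1.5, -7.4, -1.3]
opening: 0.0157
gripper_force: 15.0
```

>>> play_rows:
  increments: "0 0 0.5 0 1; 0 0 1 0 1; 0 0 1.5 0 1; 0 0 2 0 1; 0 0 2 0 1"

```text
t: 17.6
tool_pos: [0.5246, -0.0953, 0.1371]
orientation: [3.139, 0.085, -0.001]
force: [-1.4, -7.1, -1.5]
opening: 0.0152
gripper_force: 15.0
```

```bash
python3 - <<'E'
from h import *
snap('scene','scene5')
for q in ['skip_bar','skip_axle','skip']: lm('scene',q,1)
s=cv2.imread('pics/scene5.png')[180:330,250:440];cv2.imwrite('pics/c5.png',cv2.resize(s,None,fx=4,fy=4))
s=robot.read_state();print(s['force'],s['wrist_torque'])
E
```

```text
scene skip_bar 0.89 [ 0.5299 -0.0934  0.159 ]
scene skip_axle 0.34 [0.4922 0.2763 0.0165]
scene skip 0.85 [0.5195 0.1121 0.0848]
[-0.88651331 -6.45656225 -0.71385995] [-0.96630983  0.26985188 -0.00228839]
```

View pics/c5.png

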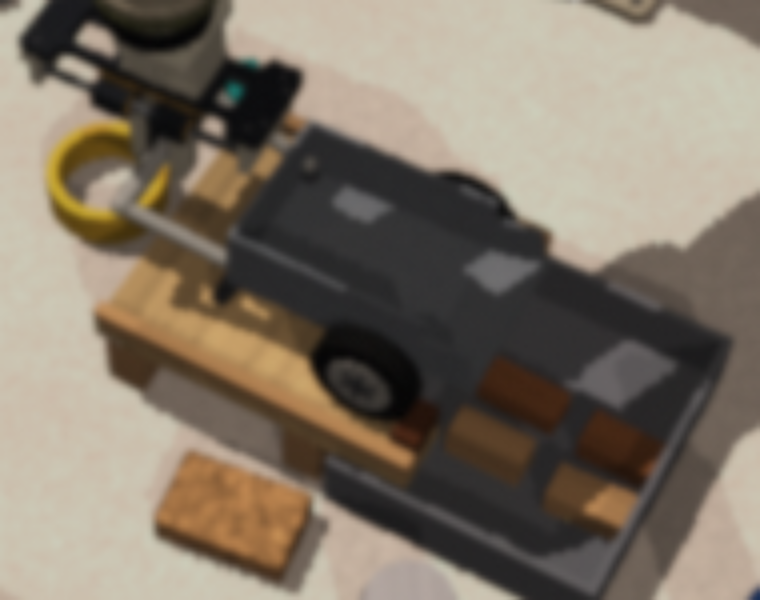

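The skip looks down on its feet, but there is no clear contact force yet. I lower slowly a bit further to make sure.

>>> play_rows:
  increments: "0 0 0.5 0 1; 0 0 1 0 1; 0 0 1.5 0 1; 0 0 2 0 1; 0 0 2 0 1"

```text
t: 18.3
tool_pos: [0.5248, -0.0954, 0.1352]
orientation: [3.139, 0.085, 0.0]
force: [-1.1, -7.0, -1.7]
opening: 0.0153
gripper_force: 15.0
```

>>> play_rows:
  increments: "0 0 0.5 0 1; 0 0 1 0 1; 0 0 1.5 0 1; 0 0 2 0 1; 0 0 2 0 1"

```text
t: 18.8
tool_pos: [0.5253, -0.0957, 0.134]
orientation: [3.138, 0.085, 0.002]
force: [-0.4, -7.4, 2.4]
opening: 0.0155
gripper_force: 15.0
```

The feet are down: the vertical force rose by 4 N. I ease off the forward push, open, and rise clear.

>>> play_rows:
  increments: "0 0.5 0 0 1; 0 0.5 0 0 1; 0 0.5 0 0 0.5; 0 0.5 0 0 0.2; 0 0.5 0 0 0; 0 0.5 0 0 0; 0 0.5 0 0 0; 0 0.5 0 0 0; 0 0.5 -3 0 0; 0 0.5 -10 0 0; 0 0.5 -22 0 0; 0 0.5 -40 0 0; 0 0.5 -60 0 0; 0 0.5 -85 0 0; 0 0.5 -110 0 0; 0 0.5 -130 0 0; 0 0.5 -145 0 0; 0 0.5 -150 0 0; 0 0.5 -150 0 0; 0 0.5 -150 0 0"

```text
t: 20.8
tool_pos: [0.5244, -0.0948, 0.2826]
orientation: [-3.14, -0.085, 0.002]
force: [0.4, 0.7, -1.6]
opening: 0.0462
gripper_force: 0.0
```

```bash
python3 - <<'E'
from h import *
snap('scene','scene6')
for q in ['skip_bar','skip_axle','skip','stop','tape']: lm('scene',q,1)
s=cv2.imread('pics/scene6.png')[160:360,230:450];cv2.imwrite('pics/c6.png',cv2.resize(s,None,fx=3,fy=3))
s=robot.read_state();print(s['force'],s['opening'])
E
```

```text
scene skip_bar 0.59 [ 0.5265 -0.0967  0.1565]
scene skip_axle 0.77 [0.5151 0.1121 0.1187]
scene skip 0.6 [0.5179 0.1084 0.0805]
scene stop 0.63 [0.5118 0.1431 0.0976]
scene tape 0.93 [ 0.4861 -0.1801 -0.0038]
[1.23180483 0.41643508 0.0582081 ] 0.046636962114789675
```

View pics/c6.png

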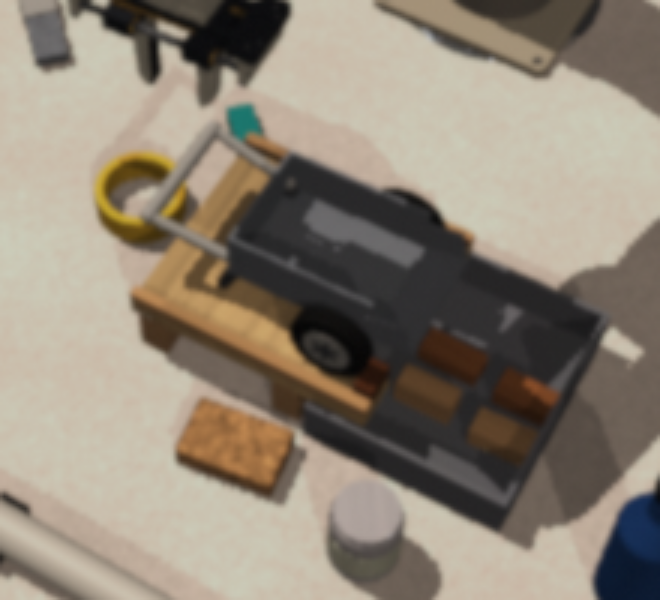

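The skip stands empty on its feet with its wheels at the stops, at about (330,340). All four offcuts are in the crate, the bystanders have not moved, and the arm is clear.

```bash
python3 -c "
from plant import robot
print(robot.close_job())"
```

```text
the job is handed in; nothing more can be done
None
```

I handed the job in at about 21 s: the skip is back on its feet, empty, with its wheels at the stops, all four offcuts are in the crate, and nothing else on the bench appears to have moved.

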